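# Photogram of a gear: lay it on the paper and hold the exposure dial at the third click

### The job

We are making a photogram: take the toothed gear wheel out of the wooden box of odds and ends and set it down gently, flat with its hub up, in the middle of the sheet of photographic paper in the easel, and let go of it. Only then turn the spring-return dial on top of the grey lamp controller clockwise, past its first two clicks to the third (full light), and finish while still holding it there with the fingers against its spring. Do not shift the gear while the light is on, leave the other objects in the box, and do not push the things standing on the bench out of place.

Things in the scene. Friction and masses are not known exactly. Their poses are not given: they have to be found in the camera images.
- gear_center (a point): centre of the steel gear wheel to be picked, half-way up (16 mm above its underside; z is its own axis, up). Toothed disc 60 mm across the tips of its 10 coarse teeth and 12 mm thick, with a plain round hub 24 mm in diameter standing 20 mm up from the disc (32 mm in all), 0.16 to 0.32 kg. Lies hub up on the floor of the box, in any one of six places; it is the only thing with teeth. The nearest neighbour's side is at least 40 mm from the gear's centre.
- gear: the same gear wheel; origin at the centre of its underside
- crate_floor (a point): centre of the inner floor of the low plywood box (6 mm above the bench; outside 192 x 282 x 42 mm, longer side along its y, walls 6 mm thick and 42 mm high above the bench). It stands to one side of the easel, the controller to the other.
- paper_mid (a point): middle of the upper face of the sheet of photographic paper, 8 mm above the bench; z up. The white sheet, 178 mm (its x) by 127 mm (its y), lies in the steel easel, 230 x 180 mm, whose grey border frame stands 4 mm above the sheet. The easel is fixed to the bench.
- dial_grip (a point): middle of the bar grip of the dial, on the dial's upright axis, 93 mm above the bench. The black pointer knob has a round skirt 60 mm across (6 mm thick, top 80 mm above the bench) and on it a bar grip 14 mm wide, 26 mm high and 62 mm long that lies along this point's x; x points to the end with the white line. It turns with the dial; the bar's top is 106 mm above the bench.
- console: the lamp controller, a grey sheet-steel case 170 x 190 mm and 72 mm high, fixed to the bench, front to the robot; it carries the dial on its top. Origin on the bench under the dial's axis (the case reaches 95 mm from it to the front, 75 mm to the back and 95 mm to either side).
- dial (a joint): angle of the dial in rad: 0 at rest, growing clockwise as seen from above. At rest the white line points 0.63 rad counter-clockwise of the console's x axis. Clicks at 0.42, 0.84 and 1.26 rad (four white ticks on the case: rest and the three clicks), end stop at 1.40. A spring always drives it back to 0, from every click too: about 0.13 N m at rest and 0.26 N m at the third click, with up to about 0.08 N m more or less at the clicks.
- pulley: smooth grooved steel pulley 52 mm in diameter, 28 mm high with its hub, no teeth; loose in the box, origin at its underside
- cassette: 35 mm film cassette standing in the box, 26 mm in diameter, 52 mm high, origin at its underside
- spool: empty roll-film spool standing in the box, 25 mm in diameter, 62 mm high, origin at its underside
- wingnut: big brass wing nut in the box, 58 mm over its wings, about 33 mm high, origin at its underside
- funnel: small grey funnel standing mouth down in the box, 52 mm in diameter, 55 mm high, origin at its underside
- tank: black film developing tank on the bench beyond the easel, 92 mm in diameter, 156 mm high, origin at its underside
- graduate: white measuring cup on the bench beyond the easel, 72 mm in diameter, 110 mm high, origin at its underside
- loupe: magnifying loupe on the bench between robot and easel, 44 mm in diameter, 48 mm high, origin at its underside
- canister: black film canister with a grey cap, on the bench between robot and easel, 34 mm in diameter, 51 mm high, origin at its underside
- jug: black bottle on the bench to the left, 80 mm in diameter, 190 mm high, origin at its underside
- flask: amber bottle on the bench to the right, 68 mm in diameter, 170 mm high, origin at its underside
Mind the look-alikes: they are no part of the job. What is shaped like the spool but green or purple is not meant.

How it is judged (in metres and radians):
On the way, in this order (a step that is already met when the one before it is completed fails the run):
1. the gear lies flat, hub up, in the middle of the paper, let go and at rest (horizontal distance between gear_center and paper_mid below 0.022 m and angle between gear_center's own z axis and vertical below 0.1 rad and z of gear_center in the frame of paper_mid between 0.01 and 0.02 m and contact force between the fingers and gear below 0.1 N and linear speed of gear below 0.02 m/s), for 0.3 s.
2. the dial is held at the third click by the fingers (value of joint dial above 1.16 rad and contact force between the fingers and console above 0.5 N), for 0.3 s.
At the end, for the whole second after the job is handed in: Gear released, at rest, flat and hub up on the paper, its centre within 22 mm of the sheet's middle; dial at the third click (1.16 rad or more; stop at 1.40), fingers pressing on it with at least 0.5 N, held through the last second; the other five objects still in the box (all of step 1 and all of step 2 and horizontal distance between each of pulley, cassette, spool, wingnut, funnel and crate_floor below 0.165 m); the arm keeps its last pose, push and grip.
It fails at once if the dial is turned past its first click before the gear lies on the paper (value of joint dial above 0.6 rad and (horizontal distance between gear_center and paper_mid above 0.03 m or z of gear_center in the frame of paper_mid above 0.025 m)).
It fails at once if the gear is dropped onto the easel from more than about 15 mm (linear speed of gear above 0.55 m/s and horizontal distance between gear_center and paper_mid below 0.08 m and contact force between the fingers and gear below 0.05 N).
It fails at once if the gear is shifted while the light is on (value of joint dial above 1.1 rad and linear speed of gear above 0.05 m/s).
It fails at once if a thing standing on the bench is pushed more than 30 mm or knocked over (distance of any of tank, graduate, loupe, canister, jug, flask from where it was at the start of the episode above 0.03 m or angle between any of tank, graduate, loupe, canister, jug, flask's own z axis and vertical above 0.5 rad).
It also fails if it takes over 64 s, if anything falls off the work surface, if the arm or the gripper's body presses on something with over 40 N, if the wrist force passes 120 N, or if a joint passes its speed limit or range.

### The arm

A 6-joint arm with a two-finger parallel gripper is mounted at the origin on the work surface. World frame = base frame: x ahead of the robot, y to its left, z up, the work surface at z = 0. Lengths are in m, angles in degrees, forces in N, time in s.
With the tool pointing down it reaches from about 0.35 to 0.875 m from the base axis. Payload 4.2 kg.
Tool frame: the origin (TCP) lies at the very end of the fingers, on their centre line; the grasp point (between the pads) lies 19 mm behind it; z points along the fingers, x is the direction in which the jaws open and shut, and the axes are right-handed (so a half turn about z gives the same grasp; the last joint's range is limited). The gripper opens to 87 mm and grips with 3 to 60 N. Pads are 19 mm wide; open, the fingers measure 117 mm over their backs; the gripper's body (75 mm by 190 mm) begins 51 mm behind the grasp point.
Start: joints at [82.197, 22.042, 0.453, 0, -68.411, -14.817], TCP at [0.24, 0.577, 0.223] pointing down, gripper open.
Joint ranges: [-179.83, 179.83], [-69.29, 118.12], [-61.27, 80.66], [-181.25, 117.63], [-171.15, -9.14], [-177.46, 177.46]. Speed limits (degrees/s): [159.86, 159.86, 180, 180, 180, 180].

### API

Orientations are given as a 3x3 rotation matrix whose columns are the frame's x, y, z axes.
In Python, from station import r gives the robot as it stands.
- The arm moves only by the shell command python3 -m jog 'ROWS' [OPENING]. ROWS is JSON, a list of rows, each a list of 2 entries, a list of its own where there are three numbers: the shift along the tool's x, y, z in m, then the turn, a rotation vector about the tool's x, y, z in units of 5 degrees (1.0 is 5 degrees). A call has exactly 10 rows; each row is the pose to reach, as a shift and turn from the pose commanded when the call began, along the tool's axes at that moment; what a row does not reach only later rows make up. A row lasts 1/12 s, in which the tool goes at most 41.7 mm and 7.16 degrees, less where a joint would pass 70% of its speed; a pose out of reach is approached as far as the arm can. A call with a gripper value outside its range is refused whole. OPENING is the finger opening in m, from 0 to 0.087, set as the call begins (- or left out, the last holds). The fingers move at their own pace and stop on an object; the grip force is fixed at half the most. Time passes only in rows, so rows that repeat a pose let the fingers close, or fill a call up. It gives the time, the measured TCP pose, the force and the opening at its end, in the units of the state.
- r.sense(): the state, without advancing time (a new reading comes with each control period).
- r.capture(name): name is "scene" or "side" or "wrist"; returns (picture, depth): 400x640x3 uint8, blue, green, red; 400x640 float32, m along the optical axis (not along the pixel's ray), 0 where there is no reading.
- r.calibration(name): a dict with "fx", "fy", "cx", "cy" (pixels), "k1" (the pictures are not rectified: a ray, as slopes to the right and down, at radius r is drawn at 1 + k1 r^2 times it, then the intrinsics apply), "R" (3x3) and "t" (3): a world point X has camera coordinates R X + t; the wrist camera has in their place "tool_from_camera" (4x4, takes a point from camera to tool coordinates, whose origin is the TCP and whose axes are the tool frame's). Camera axes: x right, y down, z forward; pixel columns grow to the right and rows downward; lengths in m; the calibration is good to about 2 mm. A picture is of the moment at which its call begins: read the wrist's pose just before it. calibration takes no time and is no camera call.
- r.finish_job(): hands the job in, once; it reports no verdict.
Trained networks look in the newest picture that a camera, given by its name, has taken for a name from the list of things; names that differ only in an ending like _2 or _b are one class to them, and where a whole thing is asked for, a point or a joint stands for the part that bears it (a point fixed in the world has none). Each returns a list of dicts, best first, with "confidence" (0 to 1); they miss things now and then, are a little off and sometimes report something else, mostly with a low value. They report only what shows in the picture. A call takes as long as a camera call. They do not tell look-alikes from the thing itself.
- r.cut_out(query, camera): "region" (400x640 bool, what is visible of it) and "uv" ([column, row] in pixels, amid what is visible of it).
The state is a dict: "time_s": time; "joints": joint angles; "joint_velocities": joint speeds; "effort": joint torques, N m; "tcp_pos": TCP position; "ee_rot": TCP orientation; "wrist_force": force on the tool from outside, world axes, zero at the start; "moment": the same for the moment, N m; "gripper_width": opening from 0.0 (shut) to 1.0 (fully open).
Only numpy, scipy, OpenCV 4.12 (cv2) and the standard library are available. Lean on these libraries where they do the work, as an engineer would, in place of code of your own. Each camera call takes 0.05 s, during which the arm holds its last target.

## Working session

There is one attempt and no reset: what is moved stays moved. The work goes in short steps, Python scripts to look and compute and a shell command to move; the robot and the scene stay as the last step left them, time stands still between calls to the robot, and variables do not carry over. Pictures are saved under pics/ and viewed, and the job is handed in when it is done.

```bash
ls; mkdir -p pics; python3 - <<'E'
from station import r
import cv2,numpy as np
s=r.sense();print(s)
for n in ("scene","side","wrist"):
    p,d=r.capture(n);cv2.imwrite(f"pics/{n}0.png",p);np.save(f"pics/{n}0.npy",d)
    print(n,r.calibration(n))
E
```

```text
pics
{'time_s': 0.0, 'joints': array([ 8.21971105e+01,  2.20915440e+01,  3.79675565e-01, -2.88321616e-02,
       -6.84120068e+01, -1.48147766e+01]), 'joint_velocities': array([ 0.00885032, -0.06678982,  0.01106396, -0.01418469, -0.07383962,
        0.01918971]), 'effort': array([ 1.06296950e-03, -3.90667033e+01,  1.87401313e+01,  4.21967894e+00,
        1.09952714e-02, -1.87635314e-04]), 'tcp_pos': array([0.24013119, 0.5763704 , 0.22145106]), 'ee_rot': array([[-3.84750492e-01, -9.23020306e-01, -7.57108178e-04],
       [-9.23017972e-01,  3.84751224e-01, -2.07844187e-03],
       [ 2.20974235e-03, -1.00857079e-04, -9.99997553e-01]]), 'wrist_force': array([-0.06742959, -0.27121112,  0.02122632]), 'moment': array([-0.05080277,  0.00093325, -0.01368926]), 'gripper_width': 0.9985504005228037}
scene {'fx': 458.1457393338694, 'fy': 458.1457393338694, 'cx': 320.3762805921638, 'cy': 200.32654917385196, 'k1': -0.020992017254306845, 'R': array([[ 0.80979896,  0.5864211 , -0.01832846],
       [ 0.31094851, -0.45546634, -0.8341831 ],
       [-0.49753056,  0.6698214 , -0.55118294]]), 't': array([-0.
[... 174 characters left out ...]
 'R': array([[ 0.97670174, -0.21326595, -0.0239027 ],
       [-0.14491894, -0.57330717, -0.80642259],
       [ 0.15827889,  0.79109831, -0.59085638]]), 't': array([-0.53309768,  0.15032349,  1.51343001])}
wrist {'fx': 358.0557458420506, 'fy': 358.0557458420506, 'cx': 318.8515036655967, 'cy': 196.6609757108614, 'k1': 0.02277576174364605, 'tool_from_camera': array([[ 9.99999852e-01,  3.39043572e-04,  4.25868711e-04,
         3.21564810e-04],
       [-4.48614369e-04,  9.56424662e-01,  2.91978879e-01,
        -8.04582440e-02],
       [-3.08317776e-04, -2.91979026e-01,  9.56424672e-01,
        -1.61285397e-01],
       [ 0.00000000e+00,  0.00000000e+00,  0.00000000e+00,
         1.00000000e+00]])}
```

View pics/scene0.png

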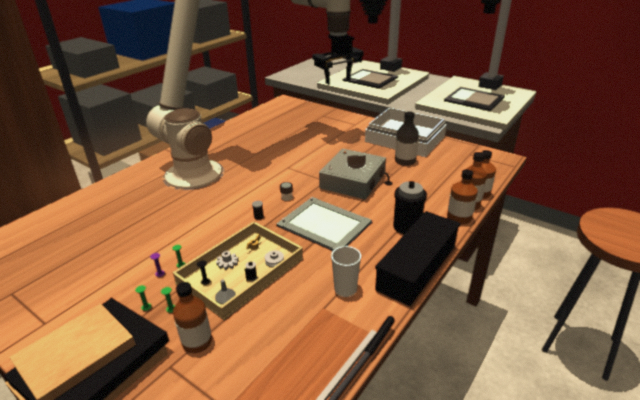

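View pics/side0.png

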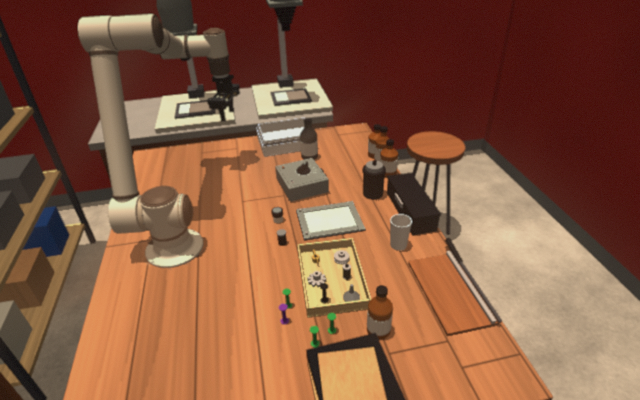

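View pics/wrist0.png

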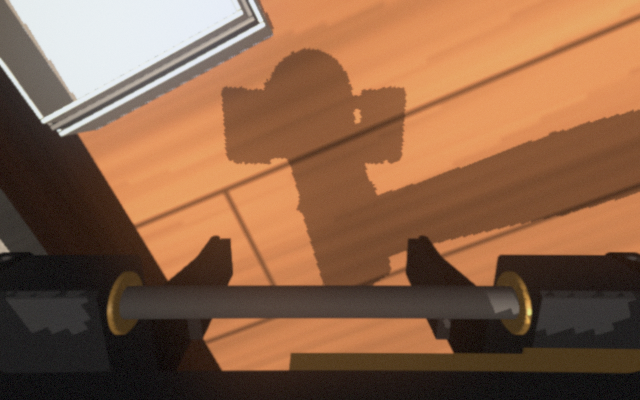

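The gear is at scene (228,260) and side (316,279), at the end of the box nearest the robot. The console is at scene (353,172). Next I measure positions.

```bash
cat > h.py <<'E'
from station import r
import cv2,numpy as np
def cam(n,s=None):
    c=r.calibration(n);K=np.array([[c["fx"],0,c["cx"]],[0,c["fy"],c["cy"]],[0,0,1.]])
    if n=="wrist":
        s=s or r.sense();T=np.eye(4);T[:3,:3]=s["ee_rot"];T[:3,3]=s["tcp_pos"]
        M=T@np.array(c["tool_from_camera"])   # world from camera
    else:
        M=np.eye(4);M[:3,:3]=c["R"].T;M[:3,3]=-c["R"].T@c["t"]
    return K,np.array([c["k1"],0,0,0,0]),M
def rays(n,uv,s=None):
    K,D,M=cam(n,s)
    x=cv2.undistortPoints(np.array(uv,float).reshape(-1,1,2),K,D).reshape(-1,2)
    v=np.c_[x,np.ones(len(x))]@M[:3,:3].T
    return M[:3,3],v      # v has unit depth
def onplane(n,uv,z,s=None):
    o,v=rays(n,uv,s);return o+v*((z-o[2])/v[:,2])[:,None]
def withdepth(n,uv,d,s=None):
    o,v=rays(n,uv,s);return o+v*np.array(d)[:,None]
def proj(n,X,s=None):
    K,D,M=cam(n,s);W=np.linalg.inv(M)
    return cv2.projectPoints(np.array(X,float).reshape(-1,3),cv2.Rodrigues(W[:3,:3])[0],W[:3,3],K,D)[0].reshape(-1,2)
E
python3 - <<'E'
from h import *
for n in("scene","side"):
    p,d=r.capture(n)
    for q in("gear","crate_floor","paper_mid","console","dial","loupe","canister","flask","jug","tank","graduate","spool","wingnut","cassette","funnel","pulley"):
        o=r.cut_out(q,n)
        for k in o[:2]:
            m=k["region"]&(d>0);v,u=np.nonzero(m)
            if len(u)<5: continue
            P=withdepth(n,np.c_[u,v],d[m])
            print(n,q,round(k["confidence"],2),np.round(k["uv"]),len(u),"med",np.round(np.median(P,0),3),"lo",np.round(np.percentile(P,3,axis=0),3),"hi",np.round(np.percentile(P,97,axis=0),3))
print(r.sense()["time_s"])
E
```

```text
scene gear 0.8 [226. 258.] 275 med [ 0.467 -0.287  0.017] lo [ 0.438 -0.306  0.008] hi [ 0.488 -0.259  0.039]
scene crate_floor 0.61 [240. 268.] 5414 med [ 0.505 -0.292  0.009] lo [ 0.411 -0.424  0.002] hi [ 0.611 -0.142  0.042]
scene crate_floor 0.46 [347. 269.] 1206 med [ 0.779 -0.191  0.075] lo [ 0.741 -0.21   0.006] hi [ 0.806 -0.144  0.109]
scene paper_mid 0.95 [323. 220.] 2900 med [0.578 0.008 0.008] lo [ 0.465 -0.073  0.002] hi [0.682 0.097 0.014]
scene paper_mid 0.29 [271. 256.] 239 med [ 0.565 -0.212  0.022] lo [ 0.539 -0.228  0.007] hi [ 0.583 -0.183  0.034]
scene console 0.71 [352. 172.] 2462 med [0.534 0.226 0.07 ] lo [0.436 0.168 0.009] hi [0.605 0.357 0.096]
scene dial 0.69 [358. 162.] 228 med [0.524 0.266 0.087] lo [0.5   0.247 0.073] hi [0.547 0.292 0.107]
scene loupe 0.79 [287. 190.] 208 med [0.39  0.058 0.038] lo [0.366 0.046 0.003] hi [0.403 0.083 0.05 ]
scene loupe 0.45 [254. 241.] 131 med [ 0.477 -0.191  0.025] lo [ 0.443 -0.216  0.004] hi [ 0.488 -0.147  0.036]
scene canister 0.56 [260. 208.] 194 med [ 0.386 -0.076  0.032] lo [ 0.365 -0.084 -0.   ] hi [ 0.395 -0
[... 3180 characters left out ...]
[ 0.363 -0.346  0.065]
side spool 0.48 [326. 294.] 113 med [ 0.464 -0.366  0.044] lo [ 0.456 -0.374  0.005] hi [ 0.475 -0.35   0.07 ]
side wingnut 0.62 [316. 258.] 62 med [ 0.472 -0.194  0.026] lo [ 0.462 -0.215  0.012] hi [ 0.483 -0.173  0.036]
side cassette 0.63 [350. 271.] 108 med [ 0.553 -0.291  0.044] lo [ 0.544 -0.301  0.012] hi [ 0.567 -0.274  0.059]
side funnel 0.67 [352. 296.] 170 med [ 0.544 -0.379  0.022] lo [ 0.524 -0.391  0.01 ] hi [ 0.567 -0.359  0.052]
side pulley 0.73 [340. 258.] 147 med [ 0.557 -0.209  0.024] lo [ 0.538 -0.225  0.01 ] hi [ 0.579 -0.188  0.037]
side pulley 0.5 [381. 314.] 1007 med [ 0.584 -0.524  0.101] lo [ 0.558 -0.538  0.016] hi [ 0.616 -0.497  0.17 ]
1.85
```

```bash
python3 -m jog '[[[0.0087,-0.019,-0.004],[0,0,0.7]],[[0.026,-0.056,-0.012],[0,0,2.1]],[[0.044,-0.094,-0.02],[0,0,3.5]],[[0.061,-0.131,-0.028],[0,0,4.9]],[[0.079,-0.169,-0.036],[0,0,6.3]],[[0.096,-0.207,-0.043],[0,0,7.7]],[[0.114,-0.244,-0.051],[0,0,9.1]],[[0.131,-0.282,-0.059],[0,0,10.5]],[[0.148,-0.319,-0.067],[0,0,11.9]],[[0.157,-0.338,-0.071],[0,0,12.6]]]' 0.087
python3 - <<'E'
from h import *
s=r.sense();p,d=r.capture("wrist");cv2.imwrite("pics/w1.png",p);np.save("pics/w1.npy",d)
import pickle;pickle.dump(s,open("pics/w1.pkl","wb"))
print(s["joints"],s["tcp_pos"],s["ee_rot"],s["joint_velocities"])
E
```

```text
time_s: 2.68
tcp_pos: [0.4941, 0.2993, 0.2948]
ee_rot: [[-0.998, -0.069, 0.002], [-0.069, 0.998, 0.0], [-0.002, 0.0, -1.0]]
wrist_force: [-0.7, 1.1, 0.2]
gripper_width: 1.001
[ 4.72893066e+01  1.49859802e+01  5.52797608e-01  5.25008631e-02
 -7.54822543e+01 -4.33463237e+01] [0.49410731 0.29926773 0.29483353] [[-9.97615807e-01 -6.89925342e-02  1.65296814e-03]
 [-6.89918241e-02  9.97617108e-01  4.82865614e-04]
 [-1.68234342e-03  3.67673082e-04 -9.99998517e-01]] [-28.33894531   3.86052117  12.15383147  -1.04571092  -8.22529754
  -9.79163833]
```

View pics/w1.png

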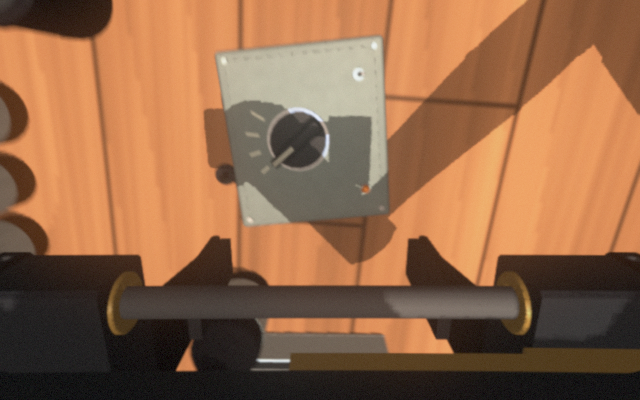

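```bash
python3 - <<'E'
from h import *
import pickle
r.capture("wrist")
s=r.sense();p,d=r.capture("wrist");cv2.imwrite("pics/w2.png",p)
print(s["joints"],s["tcp_pos"],s["joint_velocities"])
pickle.dump(s,open("pics/w2.pkl","wb"));np.save("pics/w2.npy",d)
x=cv2.resize(p[60:240,190:410],None,fx=3.4,fy=3.3,interpolation=cv2.INTER_CUBIC);x=x[:600];cv2.imwrite("pics/w2z.png",x)
for q in("dial","console"):
    for k in r.cut_out(q,"wrist")[:2]:
        m=k["region"]&(d>0);v,u=np.nonzero(m)
        P=withdepth("wrist",np.c_[u,v],d[m],s)
        print(q,k["confidence"],k["uv"],np.percentile(P,[2,50,98],axis=0).round(3))
        if q=="dial":
            t=P[:,2]>0.098
            if t.sum()>10:
                c,sz,a=cv2.minAreaRect(P[t][:,:2].astype(np.float32)*1000);print("bar",c,sz,a,t.sum());
                Q=P[t][:,:2];w=np.linalg.svd(Q-Q.mean(0))[2] if len(Q)<3000 else None;print(Q.mean(0),w)
E
```

```text
[ 4.72712936e+01  1.50071589e+01  5.61557634e-01  5.04759107e-02
 -7.54409970e+01 -4.32498453e+01] [0.49441875 0.29936322 0.29468575] [ 3.51526452  0.12966057 -1.64155941 -1.51525692  0.81211736  0.89414332]
dial 0.66 [299.7, 142.8] [[0.491 0.247 0.077]
 [0.518 0.273 0.08 ]
 [0.544 0.301 0.106]]
bar (518.3587646484375, 275.3429260253906) (61.3606071472168, 13.980403900146484) 45.78192901611328 826
[0.51685837 0.27343044] [[ 0.69830025  0.71580498]
 [-0.71580498  0.69830025]]
console 0.58 [307.2, 128.2] [[0.426 0.18  0.069]
 [0.509 0.263 0.072]
 [0.597 0.363 0.104]]
```

View pics/w2z.png

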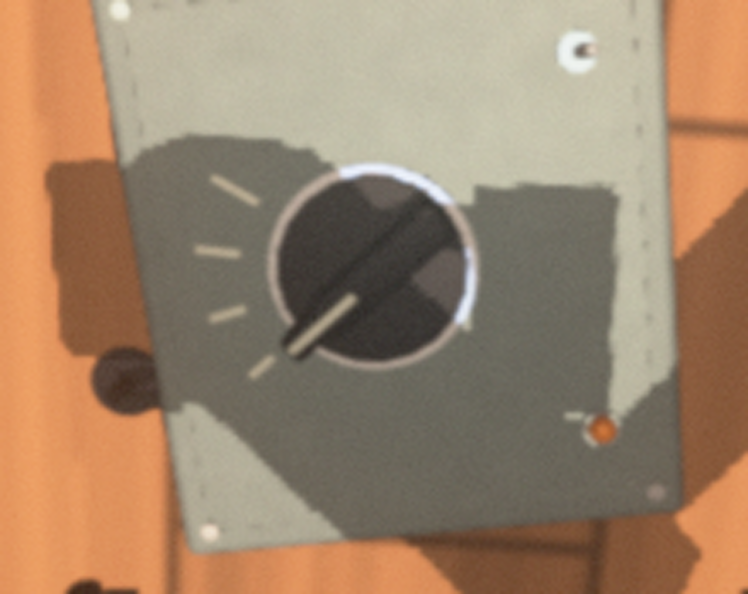

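Bar centre is (0.518,0.2745) and the white line points at +45.7° in world. The gear is next.

```bash
python3 -m jog '[[[0.002,-0.016,0],[0,0,-0.5]],[[0.006,-0.048,0],[0,0,-1.4]],[[0.01,-0.08,0],[0,0,-2.4]],[[0.014,-0.112,0],[0,0,-3.4]],[[0.018,-0.144,0],[0,0,-4.4]],[[0.022,-0.176,0.005],[0,0,-5.4]],[[0.026,-0.208,0.01],[0,0,-6.4]],[[0.03,-0.24,0.015],[0,0,-7.4]],[[0.034,-0.272,0.02],[0,0,-8.4]],[[0.038,-0.304,0.025],[0,0,-9.4]]]'
python3 - <<'E'
from h import *
s=r.sense();R=s["ee_rot"];print(s["tcp_pos"],R.T@(np.array([.462,-.284,.25])-s["tcp_pos"]),np.degrees(np.arctan2(R[1,0],R[0,0])))
E
```

```text
time_s: 3.77
tcp_pos: [0.4766, -0.0041, 0.2683]
ee_rot: [[-0.618, -0.786, 0.0], [-0.786, 0.618, 0.0], [-0.0, 0.0, -1.0]]
wrist_force: [0.5, 0.6, -1.3]
gripper_width: 0.999
[ 0.47660004 -0.00412914  0.26827648] [ 0.2290361  -0.16150894  0.01822677] -128.1765375455564
```

```bash
python3 -m jog '[[[0.025,-0.018,0.002],[0,0,-0.9]],[[0.053,-0.037,0.004],[0,0,-1.9]],[[0.08,-0.056,0.006],[0,0,-2.9]],[[0.107,-0.075,0.008],[0,0,-3.9]],[[0.135,-0.095,0.01],[0,0,-4.9]],[[0.162,-0.114,0.012],[0,0,-5.8]],[[0.187,-0.132,0.014],[0,0,-6.6]],[[0.208,-0.147,0.016],[0,0,-7.2]],[[0.222,-0.157,0.018],[0,0,-7.5]],[[0.227,-0.16,0.018],[0,0,-7.7]]]' 0.06
python3 - <<'E'
from h import *
r.capture("wrist")
s=r.sense();p,d=r.capture("wrist");cv2.imwrite("pics/w3.png",p);np.save("pics/w3.npy",d)
print(s["joints"],s["tcp_pos"],s["joint_velocities"])
for k in r.cut_out("gear","wrist")[:2]:
    m=k["region"]&(d>0);v,u=np.nonzero(m)
    P=withdepth("wrist",np.c_[u,v],d[m],s)
    print(k["confidence"],k["uv"],np.percentile(P,[2,50,98],axis=0).round(3))
    for lo,hi in((.012,.026),(.033,.045)):
        t=(P[:,2]>lo)&(P[:,2]<hi)
        if t.sum()>10: print(lo,cv2.minEnclosingCircle(P[t][:,:2].astype(np.float32)*1000),P[t].mean(0))
E
```

```text
time_s: 4.6
tcp_pos: [0.4606, -0.282, 0.2494]
ee_rot: [[-0.001, -1.0, -0.002], [-1.0, 0.001, 0.0], [-0.0, 0.002, -1.0]]
wrist_force: [0.6, -0.0, -1.0]
gripper_width: 0.689
[-1.42509589e+01  1.27137313e+01 -8.93621840e+00  9.51057693e-03
 -6.84490082e+01  1.04214206e+02] [ 0.46062405 -0.28191432  0.24959603] [ 2.06969421 -1.10466599 -0.76148541 -0.35140376  0.06711258 -4.41750491]
0.86 [316.6, 161.7] [[ 0.434 -0.304  0.008]
 [ 0.462 -0.279  0.017]
 [ 0.485 -0.254  0.038]]
0.012 ((459.8407287597656, -278.8736267089844), 29.640501022338867) [ 0.46147381 -0.27893051  0.01710182]
0.033 ((459.5066223144531, -279.05621337890625), 11.859153747558594) [ 0.45997356 -0.27913256  0.0370324 ]
```

View pics/w3.png

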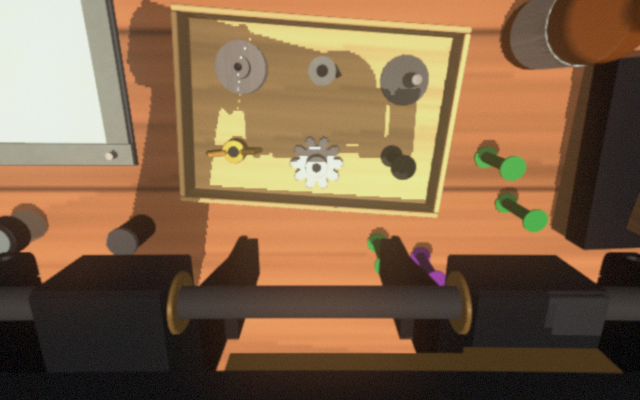

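```bash
python3 -m jog '[[[-0.001,0.001,0.012],[0,0,0]],[[-0.003,0.001,0.036],[0,0,0]],[[-0.003,0.001,0.066],[0,0,0]],[[-0.003,0.001,0.096],[0,0,0]],[[-0.003,0.001,0.126],[0,0,0]],[[-0.003,0.001,0.155],[0,0,0]],[[-0.003,0.001,0.18],[0,0,0]],[[-0.003,0.001,0.196],[0,0,0]],[[-0.003,0.001,0.2],[0,0,0]],[[-0.003,0.001,0.2],[0,0,0]]]' 0.044
python3 - <<'E'
from h import *
s=r.sense();p,d=r.capture("wrist");cv2.imwrite("pics/w4.png",p);print(s["tcp_pos"],s["gripper_width"])
E
```

```text
time_s: 5.58
tcp_pos: [0.4595, -0.2769, 0.0497]
ee_rot: [[-0.0, -1.0, -0.002], [-1.0, 0.0, 0.001], [-0.001, 0.002, -1.0]]
wrist_force: [-0.8, 0.4, -0.5]
gripper_width: 0.502
[ 0.45947394 -0.27694493  0.04971113] 0.5017767599134811
```

View pics/w4.png

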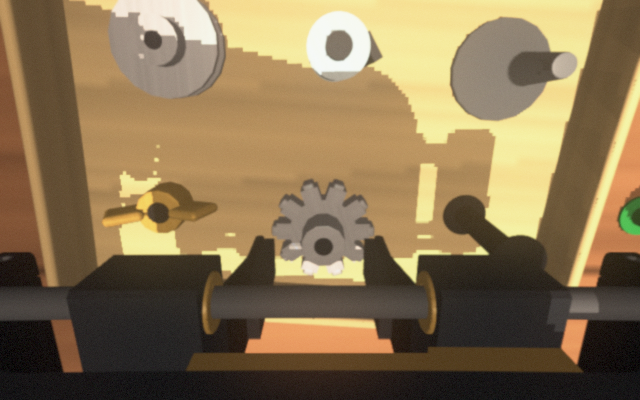

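The gear hub sits at (324,245), between the fingers (cols 262–378). I go down and close.

```bash
python3 -m jog '[[[0.0005,0,0.004],[0,0,0]],[[0.001,0,0.009],[0,0,0]],[[0.0015,0,0.014],[0,0,0]],[[0.0015,0,0.019],[0,0,0]],[[0.0015,0,0.023],[0,0,0]],[[0.0015,0,0.026],[0,0,0]],[[0.0015,0,0.0265],[0,0,0]],[[0.0015,0,0.0265],[0,0,0]],[[0.0015,0,0.0265],[0,0,0]],[[0.0015,0,0.0265],[0,0,0]]]'
python3 -m jog '[[[0,0,0],[0,0,0]],[[0,0,0],[0,0,0]],[[0,0,0],[0,0,0]],[[0,0,0],[0,0,0]],[[0,0,0],[0,0,0]],[[0,0,0],[0,0,0]],[[0,0,0],[0,0,0]],[[0,0,0],[0,0,0]],[[0,0,0],[0,0,0]],[[0,0,0],[0,0,0]]]' 0.0
```

```text
time_s: 6.47
tcp_pos: [0.4598, -0.2798, 0.0242]
ee_rot: [[-0.002, -1.0, 0.0], [-1.0, 0.002, -0.0], [0.0, -0.0, -1.0]]
wrist_force: [0.9, -0.3, 0.0]
gripper_width: 0.502
time_s: 7.3
tcp_pos: [0.4597, -0.2797, 0.0241]
ee_rot: [[-0.002, -1.0, 0.0], [-1.0, 0.002, -0.0], [0.0, -0.0, -1.0]]
wrist_force: [0.3, 0.2, 0.9]
gripper_width: 0.266
```

```bash
python3 -m jog '[[[0,0,-0.005],[0,0,0]],[[0,0,-0.015],[0,0,0]],[[0,0,-0.03],[0,0,0]],[[0,0,-0.05],[0,0,0]],[[0,0,-0.075],[0,0,0]],[[0,0,-0.1],[0,0,0]],[[0,0,-0.125],[0,0,0]],[[0,0,-0.145],[0,0,0]],[[0,0,-0.157],[0,0,0]],[[0,0,-0.16],[0,0,0]]]'
python3 - <<'E'
from h import *
s=r.sense();print(s["tcp_pos"])
p,d=r.capture("wrist");cv2.imwrite("pics/w5.png",p)
for n in("scene","side"):
    p,d=r.capture(n)
    g=p.min(2)
    k=r.cut_out("paper_mid",n)[0]["region"]
    m=((g>150)&cv2.dilate(k.astype(np.uint8),np.ones((5,5)))>0).astype(np.uint8)
    c=max(cv2.findContours(m,0,1)[0],key=cv2.contourArea)
    P=onplane(n,c.reshape(-1,2),0.008)[:,:2].astype(np.float32)*1000
    print(n,cv2.minAreaRect(P))
E
```

```text
time_s: 8.13
tcp_pos: [0.4608, -0.2802, 0.1875]
ee_rot: [[-0.002, -1.0, 0.006], [-1.0, 0.002, -0.002], [0.002, -0.006, -1.0]]
wrist_force: [0.3, -0.2, -1.4]
gripper_width: 0.262
[ 0.46082164 -0.28021956  0.1875206 ]
scene ((569.6249389648438, 16.082927703857422), (180.31198120117188, 128.17108154296875), 0.013599289581179619)
side ((609.8525390625, 20.861099243164062), (95.81047058105469, 126.66068267822266), 1.7367583513259888)
```

View pics/w5.png

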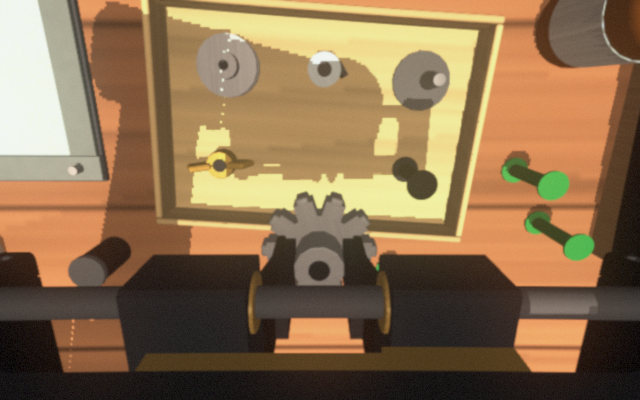

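Gear is gripped and lifted clear. Next I move over the paper.

```bash
python3 -m jog '[[[-0.01,-0.004,0],[0,0,0]],[[-0.035,-0.012,0],[0,0,0]],[[-0.07,-0.025,0],[0,0,0]],[[-0.11,-0.04,0],[0,0,0]],[[-0.15,-0.055,0],[0,0,0]],[[-0.19,-0.07,0],[0,0,0]],[[-0.23,-0.084,0],[0,0,0]],[[-0.262,-0.096,0],[0,0,0]],[[-0.285,-0.105,0],[0,0,0]],[[-0.293,-0.108,0],[0,0,0]]]'
python3 - <<'E'
from h import *
r.capture("wrist");s=r.sense();print(s["tcp_pos"],s["joint_velocities"].round(1))
p,d=r.capture("wrist");cv2.imwrite("pics/w6.png",p);np.save("pics/w6.npy",d)
import pickle;pickle.dump(s,open("pics/w6.pkl","wb"))
E
```

```text
time_s: 9.22
tcp_pos: [0.5692, 0.017, 0.1829]
ee_rot: [[0.002, -1.0, -0.001], [-1.0, -0.002, -0.0], [0.0, 0.001, -1.0]]
wrist_force: [0.2, -0.8, -2.0]
gripper_width: 0.266
[0.56909144 0.01661071 0.18280623] [-3.1 -1.2 -1.8  0.2 -0.6  2.1]
```

View pics/w6.png

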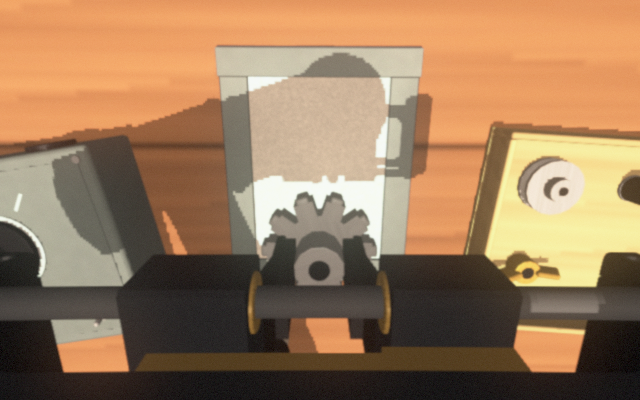

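```bash
python3 - <<'E'
from h import *
import pickle
s=pickle.load(open("pics/w6.pkl","rb"))
A=onplane("wrist",[[247,77],[392,78],[250,170],[254,235],[382,200]],.008,s);print(A.round(4))
B=onplane("wrist",[[217,45],[422,45],[231,250],[405,250]],.012,s);print(B.round(4))
# also scene easel
for n in("scene",):
    p,d=r.capture(n);k=r.cut_out("paper_mid",n)[0]["region"].astype(np.uint8)
    c=max(cv2.findContours(k,0,1)[0],key=cv2.contourArea)
    print(cv2.minAreaRect(onplane(n,c.reshape(-1,2),0.010)[:,:2].astype(np.float32)*1000))
p=cv2.imread("pics/side0.png")
d=np.load("pics/side0.npy")
p=cv2.imread("pics/scene0.png");cv2.imwrite("pics/sz.png",cv2.resize(p[190:260,260:390],None,fx=6,fy=6,interpolation=2))
E
```

```text
[[ 0.6575  0.0802  0.008 ]
 [ 0.657  -0.0486  0.008 ]
 [ 0.5732  0.0822  0.008 ]
 [ 0.5058  0.0818  0.008 ]
 [ 0.5433 -0.046   0.008 ]]
[[ 0.6831  0.1034  0.012 ]
 [ 0.6835 -0.0716  0.012 ]
 [ 0.491   0.1051  0.012 ]
 [ 0.4914 -0.0714  0.012 ]]
((573.2269287109375, 10.64080810546875), (192.8506622314453, 235.91380310058594), 89.5893783569336)
```

View pics/sz.png

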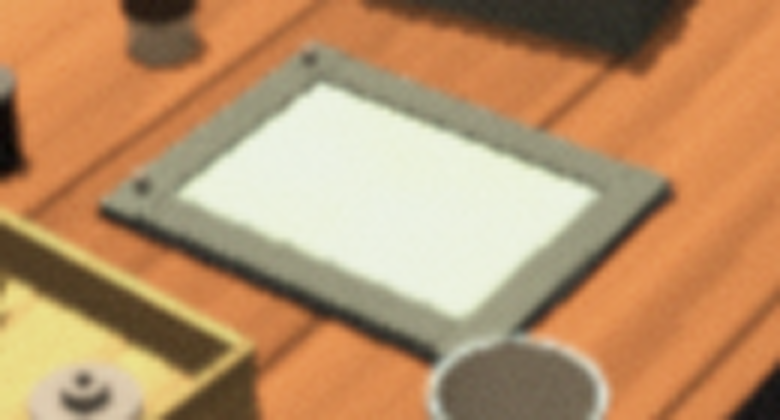

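Paper middle is about (0.5685, 0.0165), within a millimetre of the present TCP. I lower straight down.

```bash
python3 -m jog '[[[0,0,0.005],[0,0,0]],[[0,0,0.02],[0,0,0]],[[0,0,0.04],[0,0,0]],[[0,0,0.062],[0,0,0]],[[0,0,0.084],[0,0,0]],[[0,0,0.104],[0,0,0]],[[0,0,0.12],[0,0,0]],[[0,0,0.131],[0,0,0]],[[0,0,0.137],[0,0,0]],[[0,0,0.138],[0,0,0]]]'
python3 -m jog '[[[0,0,0.002],[0,0,0]],[[0,0,0.005],[0,0,0]],[[0,0,0.008],[0,0,0]],[[0,0,0.011],[0,0,0]],[[0,0,0.0135],[0,0,0]],[[0,0,0.0145],[0,0,0]],[[0,0,0.0145],[0,0,0]],[[0,0,0.0145],[0,0,0]],[[0,0,0.0145],[0,0,0]],[[0,0,0.0145],[0,0,0]]]'
```

```text
time_s: 10.25
tcp_pos: [0.5675, 0.0121, 0.045]
ee_rot: [[-0.003, -1.0, -0.002], [-1.0, 0.003, -0.001], [0.001, 0.002, -1.0]]
wrist_force: [-1.1, -1.3, -1.2]
gripper_width: 0.269
time_s: 11.08
tcp_pos: [0.5684, 0.0131, 0.0317]
ee_rot: [[-0.002, -1.0, 0.0], [-1.0, 0.002, 0.0], [-0.0, -0.0, -1.0]]
wrist_force: [-0.5, 0.0, -2.0]
gripper_width: 0.267
```

```bash
python3 -m jog '[[[-0.001,0,0.0005],[0,0,0]],[[-0.002,0,0.001],[0,0,0]],[[-0.003,0,0.002],[0,0,0]],[[-0.003,0,0.003],[0,0,0]],[[-0.003,0,0.004],[0,0,0]],[[-0.003,0,0.0045],[0,0,0]],[[-0.003,0,0.0045],[0,0,0]],[[-0.003,0,0.0045],[0,0,0]],[[-0.003,0,0.0045],[0,0,0]],[[-0.003,0,0.0045],[0,0,0]]]'
```

```text
time_s: 11.92
tcp_pos: [0.5683, 0.016, 0.0271]
ee_rot: [[-0.002, -1.0, 0.0], [-1.0, 0.002, -0.0], [0.0, -0.0, -1.0]]
wrist_force: [0.3, -1.2, -2.0]
gripper_width: 0.263
```

```bash
python3 -m jog '[[[0,0,0.0003],[0,0,0]],[[0,0,0.0006],[0,0,0]],[[0,0,0.0009],[0,0,0]],[[0,0,0.0012],[0,0,0]],[[0,0,0.0014],[0,0,0]],[[0,0,0.0014],[0,0,0]],[[0,0,0.0014],[0,0,0]],[[0,0,0.0014],[0,0,0]],[[0,0,0.0014],[0,0,0]],[[0,0,0.0014],[0,0,0]]]'
```

```text
time_s: 12.75
tcp_pos: [0.5682, 0.016, 0.0261]
ee_rot: [[-0.002, -1.0, 0.0], [-1.0, 0.002, -0.0], [0.0, -0.0, -1.0]]
wrist_force: [-3.0, 1.1, 4.6]
gripper_width: 0.264
```

Touched down (wrist fz went from −2 to +4.6 N). I open and rise.

```bash
python3 -m jog '[[[0,0,0],[0,0,0]],[[0,0,0],[0,0,0]],[[0,0,0],[0,0,0]],[[0,0,0],[0,0,0]],[[0,0,0],[0,0,0]],[[0,0,0],[0,0,0]],[[0,0,0],[0,0,0]],[[0,0,0],[0,0,0]],[[0,0,0],[0,0,0]],[[0,0,0],[0,0,0]]]' 0.044
python3 -m jog '[[[0,0,-0.004],[0,0,0]],[[0,0,-0.012],[0,0,0]],[[0,0,-0.025],[0,0,0]],[[0,0,-0.045],[0,0,0]],[[0,0,-0.07],[0,0,0]],[[0,0,-0.1],[0,0,0]],[[0,0,-0.13],[0,0,0]],[[0,0,-0.155],[0,0,0]],[[0,0,-0.168],[0,0,0]],[[0,0,-0.174],[0,0,0]]]'
python3 - <<'E'
from h import *
r.capture("wrist");s=r.sense();print(s["tcp_pos"],s["wrist_force"],s["gripper_width"])
p,d=r.capture("wrist");cv2.imwrite("pics/w7.png",p)
for k in r.cut_out("gear","wrist")[:1]:
    m=k["region"]&(d>0);v,u=np.nonzero(m)
    P=withdepth("wrist",np.c_[u,v],d[m],s)
    for lo,hi in((.014,.028),(.035,.047)):
        t=(P[:,2]>lo)&(P[:,2]<hi)
        if t.sum()>10: print(lo,cv2.minEnclosingCircle(P[t][:,:2].astype(np.float32)*1000),P[t].mean(0))
E
```

```text
time_s: 13.58
tcp_pos: [0.5683, 0.016, 0.0256]
ee_rot: [[-0.002, -1.0, 0.0], [-1.0, 0.002, -0.0], [0.0, -0.0, -1.0]]
wrist_force: [-0.7, -0.1, -0.3]
gripper_width: 0.506
time_s: 14.42
tcp_pos: [0.5695, 0.0162, 0.2036]
ee_rot: [[-0.002, -1.0, 0.006], [-1.0, 0.002, 0.001], [-0.001, -0.006, -1.0]]
wrist_force: [0.2, -0.5, -0.5]
gripper_width: 0.508
[0.56939043 0.01618039 0.20314545] [0.94571444 0.20283011 0.79038763] 0.5065770369149453
0.014 ((568.1791381835938, 15.879205703735352), 29.891674041748047) [0.57065344 0.01598341 0.01915656]
0.035 ((568.125732421875, 15.714947700500488), 11.915928840637207) [0.56850556 0.01587969 0.03910939]
```

View pics/w7.png

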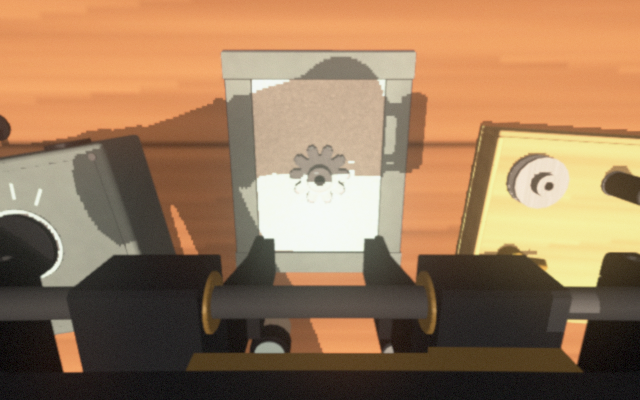

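Gear is flat at (0.5682,0.0158), within about 1 mm of the paper middle, hub up at pixel (320,178). Next is the dial.

```bash
python3 -m jog '[[[-0.01,0.002,0],[0,0,-0.4]],[[-0.034,0.007,0],[0,0,-1.2]],[[-0.065,0.013,0],[0,0,-2.3]],[[-0.1,0.02,0],[0,0,-3.5]],[[-0.135,0.027,0],[0,0,-4.7]],[[-0.17,0.034,0],[0,0,-6]],[[-0.203,0.04,0],[0,0,-7.2]],[[-0.232,0.046,0],[0,0,-8.2]],[[-0.251,0.05,0],[0,0,-8.9]],[[-0.258,0.051,0],[0,0,-9.1]]]' 0.044
python3 - <<'E'
from h import *
r.capture("wrist");s=r.sense();print(s["tcp_pos"],s["joints"],s["joint_velocities"].round(1))
p,d=r.capture("wrist");cv2.imwrite("pics/w8.png",p)
v,u=np.nonzero(d>0);P=withdepth("wrist",np.c_[u,v],d[d>0],s)
t=(P[:,2]>.098)&(P[:,2]<.112)&(np.hypot(P[:,0]-.518,P[:,1]-.2745)<.045)
print(t.sum(),cv2.minAreaRect(P[t][:,:2].astype(np.float32)*1000),np.median(P[t],0))
R=s["ee_rot"];print("yaw",np.degrees(np.arctan2(R[1,0],R[0,0])))
E
```

```text
time_s: 15.4
tcp_pos: [0.5162, 0.277, 0.1977]
ee_rot: [[0.716, -0.698, -0.002], [-0.698, -0.716, -0.002], [-0.001, 0.003, -1.0]]
wrist_force: [-0.7, 0.2, -0.4]
gripper_width: 0.507
[0.5165036  0.27675262 0.19784897] [ 4.39968484e+01  1.93942254e+01 -7.23767773e+00 -2.43599333e-02
 -6.35183767e+01  9.17046931e+01] [-2.7 -0.8 -0.9  0.3 -0.2 -1.6]
1393 ((518.850341796875, 276.4925537109375), (60.833885192871094, 13.931139945983887), 45.691314697265625) [0.51838209 0.27616545 0.10490772]
yaw -44.30938372242664
```

View pics/w8.png

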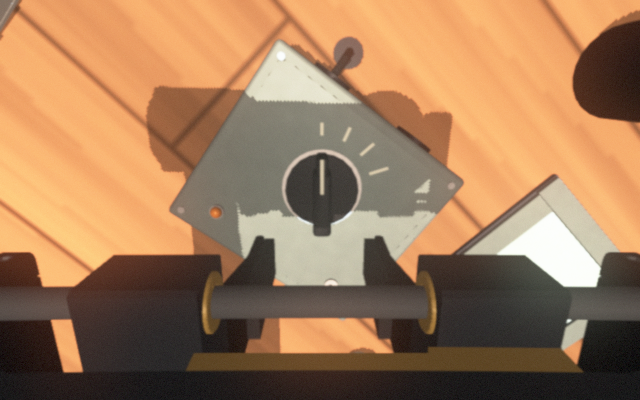

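```bash
python3 -m jog '[[[0.001,0,0.006],[0,0,0]],[[0.002,-0.001,0.018],[0,0,0]],[[0.002,-0.001,0.034],[0,0,0]],[[0.002,-0.001,0.052],[0,0,0]],[[0.002,-0.001,0.07],[0,0,0]],[[0.002,-0.001,0.087],[0,0,0]],[[0.002,-0.001,0.1],[0,0,0]],[[0.002,-0.001,0.107],[0,0,0]],[[0.002,-0.001,0.109],[0,0,0]],[[0.002,-0.001,0.109],[0,0,0]]]' 0.044
python3 - <<'E'
from h import *
s=r.sense();p,d=r.capture("wrist");cv2.imwrite("pics/w9.png",p);print(s["tcp_pos"],s["joints"])
E
```

```text
time_s: 16.33
tcp_pos: [0.52, 0.2724, 0.0902]
ee_rot: [[0.711, -0.703, -0.001], [-0.703, -0.711, -0.001], [0.0, 0.001, -1.0]]
wrist_force: [0.4, 0.2, 1.1]
gripper_width: 0.51
[0.5199908  0.27239921 0.09017871] [ 4.34476395e+01  2.55954454e+01 -1.48158006e+01  7.48660928e-03
 -4.96597858e+01  9.18501160e+01]
```

View pics/w9.png

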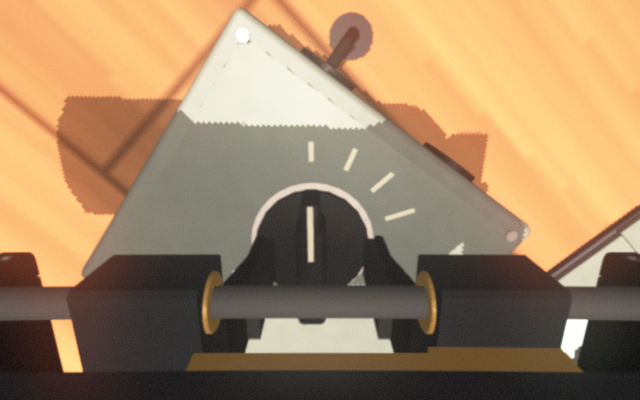

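```bash
python3 -m jog '[[[-0.001,0,0.001],[0,0,0]],[[-0.0015,-0.001,0.002],[0,0,0]],[[-0.0015,-0.001,0.002],[0,0,0]],[[-0.0015,-0.001,0.002],[0,0,0]],[[-0.0015,-0.001,0.002],[0,0,0]],[[-0.0015,-0.001,0.002],[0,0,0]],[[-0.0015,-0.001,0.002],[0,0,0]],[[-0.0015,-0.001,0.002],[0,0,0]],[[-0.0015,-0.001,0.002],[0,0,0]],[[-0.0015,-0.001,0.002],[0,0,0]]]' 0.03
```

```text
time_s: 17.22
tcp_pos: [0.5195, 0.2752, 0.0887]
ee_rot: [[0.712, -0.702, -0.0], [-0.702, -0.712, -0.0], [0.0, 0.0, -1.0]]
wrist_force: [-0.1, -0.4, -0.0]
gripper_width: 0.344
```

```bash
python3 -m jog '[[[-0.001,0,0.001],[0,0,0]],[[-0.001,0,0.0025],[0,0,0]],[[-0.001,0,0.0025],[0,0,0]],[[-0.001,0,0.0025],[0,0,0]],[[-0.001,0,0.0025],[0,0,0]],[[-0.001,0,0.0025],[0,0,0]],[[-0.001,0,0.0025],[0,0,0]],[[-0.001,0,0.0025],[0,0,0]],[[-0.001,0,0.0025],[0,0,0]],[[-0.001,0,0.0025],[0,0,0]]]' 0.0
```

```text
time_s: 18.05
tcp_pos: [0.5185, 0.276, 0.0859]
ee_rot: [[0.712, -0.702, -0.001], [-0.702, -0.712, -0.0], [-0.0, 0.0, -1.0]]
wrist_force: [-1.7, 1.9, -1.9]
gripper_width: 0.159
```

```bash
python3 -m jog '[[[0,0,0],[0,0,0.4]],[[0,0,0],[0,0,1.1]],[[0,0,0],[0,0,1.9]],[[0,0,0],[0,0,2.7]],[[0,0,0],[0,0,3.5]],[[0,0,0],[0,0,4.3]],[[0,0,0],[0,0,5.1]],[[0,0,0],[0,0,5.9]],[[0,0,0],[0,0,6.6]],[[0,0,0],[0,0,7.2]]]'
python3 -m jog '[[[0,0,0],[0,0,0.7]],[[0,0,0],[0,0,1.5]],[[0,0,0],[0,0,2.4]],[[0,0,0],[0,0,3.3]],[[0,0,0],[0,0,4.2]],[[0,0,0],[0,0,5.1]],[[0,0,0],[0,0,6]],[[0,0,0],[0,0,6.9]],[[0,0,0],[0,0,7.7]],[[0,0,0],[0,0,8]]]'
python3 - <<'E'
from h import *
r.capture("wrist");s=r.sense();R=s["ee_rot"];print("yaw",np.degrees(np.arctan2(R[1,0],R[0,0])),s["moment"],s["wrist_force"],s["tcp_pos"],s["joints"],s["gripper_width"])
p,d=r.capture("wrist");cv2.imwrite("pics/w10.png",p)
p,d=r.capture("scene");cv2.imwrite("pics/s10.png",cv2.resize(p[110:290,170:440],None,fx=2.9,fy=2.9,interpolation=2))
E
```

```text
time_s: 18.88
tcp_pos: [0.5187, 0.2755, 0.0859]
ee_rot: [[0.161, -0.987, -0.001], [-0.987, -0.161, -0.001], [0.001, 0.001, -1.0]]
wrist_force: [-1.1, 0.5, -2.6]
gripper_width: 0.157
time_s: 19.72
tcp_pos: [0.5186, 0.2749, 0.0859]
ee_rot: [[-0.511, -0.859, -0.001], [-0.859, 0.511, -0.002], [0.002, -0.0, -1.0]]
wrist_force: [-0.8, -0.6, -2.5]
gripper_width: 0.157
yaw -120.72134098464316 [-0.26040341  0.28405644  0.34173922] [-0.9030294  -0.44638656 -1.88084576] [0.51856503 0.27493685 0.08587153] [ 4.37493761e+01  2.58997590e+01 -1.50639707e+01  4.54557577e-02
 -4.91531417e+01  1.54995200e+01] 0.15710741533123804
```

View pics/w10.png

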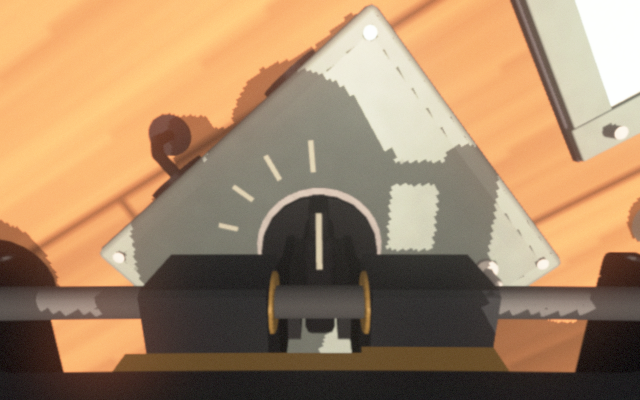

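View pics/s10.png

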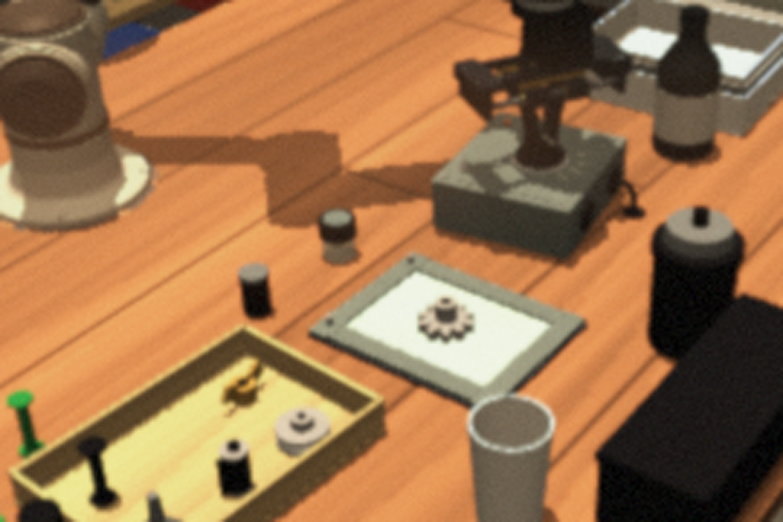

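The white line (319,240) lies just past the last tick (311,157), parallel to the jaws. The tool has turned 76.4° (1.33 rad). I hold for one call, recheck, then hand in.

```bash
python3 -m jog '[[[0,0,0],[0,0,0]],[[0,0,0],[0,0,0]],[[0,0,0],[0,0,0]],[[0,0,0],[0,0,0]],[[0,0,0],[0,0,0]],[[0,0,0],[0,0,0]],[[0,0,0],[0,0,0]],[[0,0,0],[0,0,0]],[[0,0,0],[0,0,0]],[[0,0,0],[0,0,0]]]'
python3 - <<'E'
from h import *
s=r.sense();R=s["ee_rot"];print("yaw",np.degrees(np.arctan2(R[1,0],R[0,0])),s["moment"],s["gripper_width"])
p,d=r.capture("wrist");q=cv2.imread("pics/w10.png");print(cv2.absdiff(p,q)[130:270,200:420].mean())
print(r.finish_job())
E
```

```text
time_s: 20.7
tcp_pos: [0.5185, 0.275, 0.0859]
ee_rot: [[-0.509, -0.861, -0.001], [-0.861, 0.509, -0.002], [0.002, 0.0, -1.0]]
wrist_force: [1.0, -6.1, -3.1]
gripper_width: 0.16
yaw -120.62698597489562 [-1.53449507 -0.06740693  0.33612005] 0.1595617836032241
2.4403246753246752
the job is handed in; nothing more can be done
None
```

I put the gear on the paper, turned the dial to the third click and handed the job in at about 20.8 s, with the fingers still holding the dial. No verdict is reported.

- **Gear:** I gripped it by the hub, took it out of the box, set it down with light contact and released it. The wrist camera then measured its centre at (0.568, 0.016). My estimate of the paper's middle is (0.5685, 0.0165), so it is about 1 mm off. It lies flat with the hub up, and a scene picture taken after the dial was turned still shows it in the middle of the sheet.
- **Dial:** I gripped the bar and turned it clockwise 76.4° (1.33 rad). The white line stood just past the last tick. In the last check the turn still read 76.3°, the moment about the vertical was about 0.34 N m against the spring, and the grip stood at about 14 mm, the width of the bar.
- **Last force reading:** during the final hold the sideways wrist force rose from about 1 N to 6 N and a moment of about 1.5 N m appeared. The pose did not change, so I did not look into the cause.
- **Other objects:** the five other box objects were not touched by any move. The last scene picture showed the things on the bench where they stood before; I judged this by eye and did not measure it. The picture did not take in the flask or all of the box.

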